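# Close the refilled bath-salts jar

## Robot

A 6-joint arm with a two-finger parallel gripper is mounted at the origin on a cart in front of the work surface, level with it; the furniture and walls round the work are solid. World frame = base frame: x ahead of the robot, y to its left, z up, the work surface at z = 0. Lengths are in m, angles in rad, forces in N, time in s.
With the tool pointing down it reaches from about 0.325 to 0.875 m from the base axis. Payload 4.4 kg.
Tool frame: the origin (TCP) lies between the finger pads; the fingertips stand arm.tcp_to_tips ahead of it and the grasp point (between the pads) lies 2 mm behind it (arm.tcp_to_tips is the distance from the TCP to the fingertips, in m); z points along the fingers, y is the line along which they close (so a half turn about z gives the same grasp; the last joint's range is limited). The gripper opens to 85 mm and grips with 20 to 120 N. Pads are 22 mm wide; open, the fingers measure 114 mm over their backs; the gripper's body (76 mm by 85 mm) begins 54 mm behind the grasp point. The pads swing forward as they close: fully open they stand 13 mm farther back than shut.
Start: joints at [1.157, 0.207, 1.542, -0, 1.393, -0.15], TCP at [0.15, 0.555, 0.248] pointing down, gripper open.
Joint ranges: [-2.73, 2.73], [-0.86, 2.22], [0.23, 2.46], [-1.11, 4.25], [0.08, 2.63], [-2.82, 2.82]. Speed limits (rad/s): [2.79, 2.79, 3.14, 3.14, 3.14, 3.14].

## Interface

Orientations are given as a unit quaternion [w, x, y, z].
In Python, from cell import arm gives the robot as it stands.
- The arm moves only by the tool servo_tool, never from a script. Its argument "deltas" is one flat list of numbers, 6 for each row, row after row: the shift along the world's x, y, z scaled (see below), then the turn, a rotation vector about the world's x, y, z scaled (see below). In form: [dx, dy, dz, wx, wy, wz, dx, dy, dz, wx, wy, wz, ...]. A call has 1 to 8 rows; each row is the pose to reach, as a shift and turn from the pose commanded when the call began; what a row does not reach only later rows make up. The controller multiplies each number of a shift by 1 m and each number of a turn by pi/2 rad. A row lasts 1/8 s, in which the tool goes at most 62.5 mm and 10.7 degrees, less where a joint would pass 70% of its speed; a pose out of reach is approached as far as the arm can. A call with a number of a shift or a turn outside -1 to 1 is refused whole. A call with a gripper value outside its range is refused whole. "jaw" is the gripper command: -1 is fully open, 1 is shut, values between are in proportion, set as the call begins (left out, the last holds). The fingers move at their own pace and stop on an object; "squeeze" is the grip in N (left out, the last holds). Time passes only in rows, so rows that repeat a pose let the fingers close. It gives the time, the measured TCP pose, the force, the opening and the grip force at its end, in the units of the state.
- arm.get_obs(): the state, without advancing time (a new reading comes with each control period).
- arm.grab_frame(name): name is "scene" or "top" or "wrist"; returns a dict with "frame" (400x640x3 uint8, blue, green, red), "depth" (400x640 float32, m along the optical axis (not along the pixel's ray), 0 where there is no reading), "K" (3x3 intrinsics, pixels), "world_from_camera" (4x4, takes a point from camera to world coordinates). Camera axes: x right, y up, looking along -z (the intrinsics and any distortion apply to the point x, -y, -z); pixel columns grow to the right and rows downward; lengths in m; the calibration is good to about 2 mm. A picture is of the moment at which its call begins.
- arm.job_done(): hands the job in; it is judged then, once.
Trained networks look in a picture, given as the dict that the camera call returned (one of the last four; its "shot" number tells which), for a name from the list of things; names that differ only in an ending like _2 or _b are one class to them, and where a whole thing is asked for, a point or a joint stands for the part that bears it (a point fixed in the world has none). Each returns a list of dicts, best first, with "confidence" (0 to 1); they miss things now and then, are a little off and sometimes report something else, mostly with a low value. They report only what shows in the picture. A call takes as long as a camera call. They do not tell look-alikes from the thing itself.
- arm.recognise(name, picture): "extent" ([left, top, right, bottom] in pixels, round what is visible of it).
The state is a dict: "t": time; "joint_pos": joint angles; "qvel": joint speeds; "joint_torque": joint torques, N m; "tool_pos": TCP position; "orientation": TCP orientation; "ft_force": force on the tool from outside, world axes, zero at the start; "moment": the same for the moment, N m; "width": opening from 0.0 (shut) to 1.0 (fully open); "grip_force": force on a finger pad.
Only numpy, scipy, OpenCV 4.12 (cv2) and the standard library are available. Lean on these libraries where they do the work, as an engineer would, in place of code of your own. Each camera call takes 0.05 s, during which the arm holds its last target. There are 200 camera calls.

## Task

The bath-salts jar has just been refilled: lift the copper filling funnel out of its neck by the flat grip and stand it in the mouth of the white mug. Then set the cork stopper lightly into the jar's neck, without dropping it, and let go so that it finds its own centre; only then press the knob down, firmly enough that the cork grips but gently enough not to strain the thin neck. Leave the stopper upright and the other goods where they stand.

Things in the scene. Friction and masses are not known exactly. Their poses are not given: they have to be found in the camera images.
- jar: White stoneware jar, 112 mm wide, fixed on a round wooden plinth (132 mm wide, 12 mm high). Origin: centre of the plinth's underside, on the table; z up. The neck holds a hand-made tapered seat (12 degrees to the axis, 20 mm long, 46 mm wide at its top); its top lies anywhere from 2 to 12 mm below the rim, which no reading tells. A push of over 18 N on the stopper strains the thin neck.
- jar_mouth (a point): Centre of the jar's round mouth, level with its rim, 118 mm above the table. Rim 76 mm wide outside; bore above the seat 54 mm wide, 58 mm deep in all.
- stopper_mid (a point): Point on the stopper's axis half-way up, 43 mm above its foot; z up its axis to the knob. 86 mm tall, about 140 g, standing upright on a printed glass tray (108 x 176 mm, 8 mm thick). Above the cork: waist 44 mm wide to 45 mm; beech collar 58 mm wide from 45 to 52 mm; beech knob 24 mm wide, then 29 mm wide from 62 mm up to its flat top at 86 mm.
- stopper: The same stopper, origin at the centre of its foot, z up. Cork plug: cone of 12 degrees, 33 mm wide at the foot, 48 mm at 36 mm. Let go in the neck it rests with its foot 32 to 43 mm below the rim, after the jar's seat; a gap always stays under the collar. The cork yields by about a millimetre and grips by friction once the knob is pressed down with 12 to 17 N.
- funnel_grip (a point): Centre of the funnel's flat dark grip, a plate 8 mm thick and 21 mm high that stands out level from the rim, 42 to 76 mm from the axis; this point is 60 mm from the axis and 54.5 mm above the spout's tip. x points outward along the grip, y across its thickness, z up the funnel's axis. Free space below and beside it.
- funnel: Copper funnel, about 70 g, 66 mm tall, standing loose in the jar's mouth with the tip of its spout 44 mm below the rim; origin at that tip, z up its axis. Spout up to 22 mm wide, 28 mm long, then a 45 degree cone to a rim 84 mm wide, from 59 mm up. In the mug it rests on its cone, tip about 50 mm below the mug's rim.
- mug_mouth (a point): Centre of the mouth of the plain white mug, level with its rim, 88 mm above the table. Mouth about 66 mm wide inside, 74 mm outside. z up; the mug's handle stands out 70 mm from this axis towards -y of this frame, up to 75 mm above the table.
- mug: The white mug, loose, 280 g; origin under it, 17 mm from the axis of its mouth towards the handle; z up.
- pump: Amber pump bottle, 175 mm tall, origin under it; to be left standing.
- candle: Painted white glass candle, 66 mm wide, 101 mm tall, origin under it; to be left standing.
- tin_fig: Red candle tin, 64 mm wide, 45 mm tall, origin under it; to be left standing.
- tin_salt: Blue candle tin, 64 mm wide, 45 mm tall, origin under it; to be left standing.
There are look-alikes about, which are no part of the job. What is shaped like the stopper but green or purple is not meant.

How it is judged:
By the outcome, as a careful person would: the job done as asked, in the order asked, and still so for the second after the job is handed in, with the robot touching nothing.
It also fails if it takes over 67 s, if anything falls off the work surface, if the arm or the gripper's body presses on something with over 40 N, if the wrist force passes 120 N, or if a joint passes its speed limit or range.

## Working session

There is one attempt and no reset: what is moved stays moved. The work goes in short steps, Python scripts to look and compute and a tool call to move; the robot and the scene stay as the last step left them, time stands still between calls to the robot, and variables do not carry over. Pictures are saved under pics/ and viewed, at most 10 in all, crops included, and the job is handed in when it is done.

Besides the shell and the picture viewer there is one more tool, called after "Emit:" as a command line: name --argument value ..., lists and objects as JSON in quotes. servo_tool: Moves the arm, as the interface text tells. Shifts and turns lie within -1 to 1; 1 stands for 1 m of shift or pi/2 rad of turn. Its arguments: {"type":"object","properties":{"deltas":{"type":"array"},"jaw":{"type":"number"},"squeeze":{"type":"number"}},"required":["deltas"]}

```bash
mkdir -p pics; ls; cat > h.py <<'E'
import numpy as np, cv2
from cell import arm
def cloud(p):
    d=p["depth"];K=p["K"];v,u=np.mgrid[:d.shape[0],:d.shape[1]]
    X=(u-K[0,2])/K[0,0]*d;Y=(v-K[1,2])/K[1,1]*d
    c=np.stack([X,-Y,-d,np.ones_like(d)],-1)@p["world_from_camera"].T
    c=c[...,:3];c[d<=0]=np.nan
    return c
E
python3 - <<'E'
from h import *
print(arm.tcp_to_tips); print({k:np.round(v,3).tolist() for k,v in arm.get_obs().items()})
for n in ["scene","top"]:
    p=arm.grab_frame(n);cv2.imwrite(f"pics/{n}.png",p["frame"]);c=cloud(p);np.save(n+".npy",c)
    print(n,np.round(p["world_from_camera"],3).tolist(),np.round(p["K"],1).tolist(), (p["depth"]>0).mean(),[k for k in p])
    for o in ["jar","stopper","funnel","funnel_grip","mug","mug_mouth","jar_mouth","stopper_mid","pump","candle","tin_fig"]:
        print(o,[(np.round(r["extent"]).astype(int).tolist(),round(r["confidence"],2)) for r in arm.recognise(o,p)][:4])
E
```

```text
pics
0.017
{'t': 0.0, 'joint_pos': [1.157, 0.207, 1.543, -0.0, 1.393, -0.151], 'qvel': [-0.0, -0.001, -0.0, 0.001, -0.001, 0.001], 'joint_torque': [-0.001, -38.302, -29.16, -0.0, 0.01, -0.0], 'tool_pos': [0.15, 0.554, 0.247], 'orientation': [-0.0, 0.132, 0.991, -0.001], 'ft_force': [-0.635, 1.012, 1.358], 'moment': [-0.025, 0.005, -0.022], 'grip_force': 0.0, 'width': 1.001}
scene [[0.487, 0.681, -0.546, -0.245], [-0.873, 0.391, -0.292, -0.43], [0.015, 0.619, 0.785, 1.172], [0.0, 0.0, 0.0, 1.0]] [[485.5, 0.0, 316.1], [0.0, 485.5, 193.9], [0.0, 0.0, 1.0]] 0.99605078125 ['frame', 'depth', 'K', 'world_from_camera', 'shot']
jar [([290, 181, 332, 217], 0.87), ([287, 162, 327, 187], 0.49)]
stopper [([304, 235, 325, 261], 0.83), ([273, 222, 291, 250], 0.75), ([408, 258, 428, 288], 0.7), ([373, 202, 398, 230], 0.62)]
funnel [([285, 161, 328, 186], 0.71), ([254, 124, 276, 146], 0.49)]
funnel_grip [([285, 162, 324, 188], 0.64)]
mug [([226, 164, 252, 203], 0.73)]
mug_mouth [([227, 168, 252, 203], 0.75)]
jar_mouth [([287, 179, 331, 222], 0.66)]
stopper_mid [([375, 207, 396, 231], 0.93), ([345, 25
[... 584 characters left out ...]
321, 255], 0.8), ([369, 239, 390, 257], 0.68), ([329, 235, 351, 254], 0.62)]
funnel [([290, 178, 321, 210], 0.74)]
funnel_grip [([222, 143, 239, 163], 0.73), ([291, 176, 320, 214], 0.63), ([287, 133, 308, 157], 0.31), ([368, 178, 389, 198], 0.27)]
mug [([289, 175, 319, 212], 0.74), ([231, 200, 259, 233], 0.7), ([285, 185, 328, 217], 0.19)]
mug_mouth [([234, 200, 258, 232], 0.83)]
jar_mouth []
stopper_mid [([299, 237, 312, 255], 0.7), ([333, 232, 346, 254], 0.59), ([413, 215, 434, 236], 0.58), ([371, 236, 387, 258], 0.52)]
pump [([289, 134, 303, 158], 0.63)]
candle [([389, 142, 418, 165], 0.97), ([219, 144, 242, 162], 0.22)]
tin_fig [([221, 144, 239, 164], 0.85), ([371, 178, 388, 194], 0.33)]
```

```bash
python3 - <<'E'
from h import *
a=cv2.imread("pics/scene.png")[110:310,200:460];cv2.imwrite("pics/s1.png",cv2.resize(a,None,fx=3,fy=3,interpolation=2)[:600])
a=cv2.imread("pics/top.png")[110:290,200:460];cv2.imwrite("pics/t1.png",cv2.resize(a,None,fx=3,fy=3,interpolation=2))
c=np.load("top.npy");
def blob(u0,v0,u1,v1,zmin,zmax):
    q=c[v0:v1,u0:u1].reshape(-1,3);q=q[(q[:,2]>zmin)&(q[:,2]<zmax)]
    return len(q),np.round(np.r_[(q.min(0)+q.max(0))/2,q.max(0)-q.min(0)],3).tolist() if len(q) else 0
for n,b in dict(s1=(368,176,391,200),s2=(297,233,323,257),s3=(367,234,392,259),s4=(327,230,353,257),s5=(411,213,436,238)).items(): print(n,blob(*b,.075,.13),blob(*b,.04,.13))
print("fun",blob(275,165,335,225,.12,.2),"mug",blob(225,190,265,240,.08,.1),"table",np.nanmedian(c[...,2][250:290,250:400]))
E
```

```text
s1 (71, [0.56, -0.222, 0.089, 0.028, 0.026, 0.022]) (254, [0.561, -0.221, 0.076, 0.056, 0.056, 0.048])
s2 (65, [0.375, 0.007, 0.086, 0.025, 0.025, 0.015]) (262, [0.373, 0.006, 0.068, 0.054, 0.054, 0.051])
s3 (66, [0.372, -0.22, 0.083, 0.028, 0.026, 0.012]) (261, [0.372, -0.221, 0.067, 0.054, 0.055, 0.046])
s4 (67, [0.378, -0.093, 0.084, 0.025, 0.026, 0.019]) (259, [0.38, -0.093, 0.067, 0.054, 0.055, 0.053])
s5 (72, [0.449, -0.365, 0.083, 0.026, 0.028, 0.015]) (258, [0.45, -0.366, 0.065, 0.055, 0.057, 0.049])
fun (430, [0.531, 0.016, 0.133, 0.099, 0.094, 0.026]) mug (97, [0.459, 0.207, 0.089, 0.079, 0.073, 0.018]) table -0.0007884308366421511
```

View pics/s1.png

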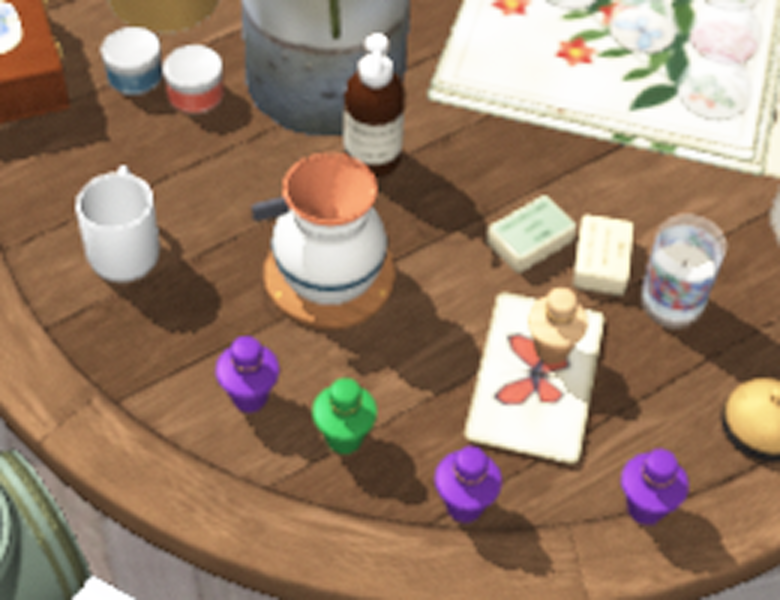

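View pics/t1.png

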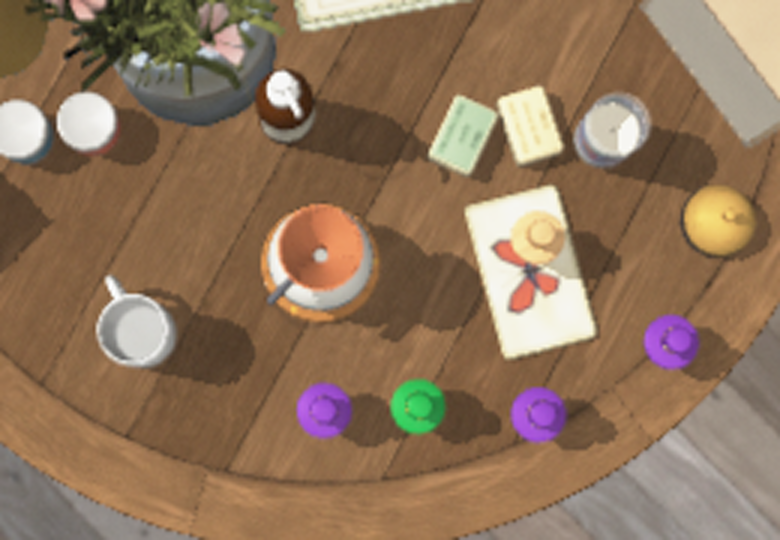

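The scene view shows the beech stopper on the butterfly tray (top px ≈ 380,188). The funnel is in the jar (rim centre ≈ 307,192) with its dark grip at ≈ 293,207. The mug is at ≈ 245,220 with its handle pointing up and left. I'll measure these more closely from both views.

```bash
cat >> h.py <<'E'
def circ(q):
    A=np.c_[2*q[:,:2],np.ones(len(q))];s=np.linalg.lstsq(A,(q[:,:2]**2).sum(1),rcond=None)[0]
    return np.round(np.r_[s[:2],np.sqrt(s[2]+s[0]**2+s[1]**2)],4)
E
python3 - <<'E'
from h import *
for n in ["scene","top"]:
    c=np.load(n+".npy");hsv=cv2.cvtColor(cv2.imread(f"pics/{n}.png"),cv2.COLOR_BGR2HSV).astype(int)
    H,S,V=[hsv[...,i] for i in range(3)]; z=c[...,2]
    near=lambda x,y,r:np.hypot(c[...,0]-x,c[...,1]-y)<r
    m=near(.54,.01,.09)&(S>110)&((H<14)|(H>172))&(z>.115)
    q=c[m]; print(n,"copper",len(q),np.round(q[:,2].max(),3))
    ring=[]  # top rim plane
    d=q[:,:2]-np.median(q[:,:2],0);a=np.arctan2(d[:,1],d[:,0])
    for k in range(24):
        s=q[(a>-np.pi+k*np.pi/12)&(a<=-np.pi+(k+1)*np.pi/12)]
        if len(s): ring.append(s[np.argmax(np.hypot(*(s[:,:2]-np.median(q[:,:2],0)).T))])
    ring=np.array(ring);print(circ(ring),"plane",np.round(np.linalg.lstsq(np.c_[ring[:,:2]-ring[:,:2].mean(0),np.ones(len(ring))],ring[:,2],rcond=None)[0],3))
    g=c[near(.52,.02,.12)&(V<110)&(S<110)&(z>.1)&(z<.16)]
    print("grip",len(g),np.round(np.median(g,0),3) if len(g) else 0,np.round([g.min(0),g.max(0)],3).tolist() if len(g) else 0)
    mm=c[near(.45,.2,.08)&(z>.082)&(z<.1)];print("mug rim",len(mm),circ(mm))
    h=c[near(.45,.2,.13)&(z>.03)&(z<.08)&(S<60)&(np.hypot(c[...,0]-.455,c[...,1]-.205)>.045)];print("handle",len(h),np.round(np.median(h,0),3))
    s=c[near(.56,-.222,.05)&(z>.083)];print("knob",len(s),np.round(np.r_[np.median(s,0),s[:,2].max()],3),circ(s))
    s=c[near(.56,-.222,.05)&(z>.05)&(z<.065)];print("collar",len(s),np.round(np.median(s,0),3),circ(s))
    j=c[near(.54,.01,.08)&(z>.005)&(z<.017)&(np.hypot(c[...,0]-.54,c[...,1]-.01)>.05)];print("plinth",circ(j))
E
```

```text
scene copper 448 0.144
[0.534  0.0072 0.0434] plane [-0.08  -0.019  0.138]
grip 50 [0.488 0.046 0.13 ] [[0.476, 0.034, 0.118], [0.499, 0.06, 0.141]]
mug rim 113 [0.4531 0.2015 0.0353]
handle 5 [0.503 0.227 0.073]
knob 82 [ 0.553 -0.227  0.092  0.1  ] [ 0.5562 -0.2268  0.0102]
collar 183 [ 0.549 -0.232  0.06 ] [ 0.5577 -0.2266  0.0226]
plinth [0.5341 0.0064 0.0583]
top copper 454 0.145
[0.537  0.0104 0.0425] plane [-0.017 -0.032  0.137]
grip 7 [0.489 0.051 0.129] [[0.481, 0.041, 0.119], [0.5, 0.06, 0.144]]
mug rim 87 [0.4562 0.2058 0.0352]
handle 24 [0.505 0.23  0.072]
knob 66 [ 0.561 -0.221  0.092  0.1  ] [ 0.5607 -0.2214  0.0103]
collar 176 [ 0.557 -0.216  0.059] [ 0.5613 -0.2222  0.0233]
plinth [0.5391 0.0119 0.0632]
```

Emit:
servo_tool --deltas '[0.338,-0.508,0.0,0,0,-0.269,0.338,-0.508,0.0,0,0,-0.269,0.338,-0.508,0.0,0,0,-0.269,0.338,-0.508,0.0,0,0,-0.269,0.338,-0.508,0.0,0,0,-0.269,0.338,-0.508,0.0,0,0,-0.269,0.338,-0.508,0.0,0,0,-0.269,0.338,-0.508,0.0,0,0,-0.269]' --jaw 0 --squeeze 30

```text
t: 2.2
tool_pos: [0.4279, 0.137, 0.2488]
orientation: [0.001, 0.337, 0.942, 0.0]
ft_force: [0.7, 1.3, -0.1]
width: 0.503
grip_force: 0.0
```

Emit:
servo_tool --deltas '[0.06,-0.09,0,0,0,0,0.06,-0.09,0,0,0,0,0.06,-0.09,0,0,0,0,0.06,-0.09,0,0,0,0]'

```text
t: 2.7
tool_pos: [0.4865, 0.0491, 0.2481]
orientation: [-0.0, 0.337, 0.942, 0.0]
ft_force: [-1.2, 0.4, -0.2]
width: 0.498
grip_force: 0.0
```

```bash
python3 - <<'E'
from h import *
o=arm.get_obs();print(np.round(o["tool_pos"],4),np.round(o["orientation"],3),np.round(o["joint_pos"],2))
p=arm.grab_frame("wrist");cv2.imwrite("pics/w1.png",p["frame"]);c=cloud(p);np.save("w1.npy",c)
print(np.round(p["world_from_camera"],3).tolist(),np.round(p["K"],0).tolist())
E
```

```text
[0.4865 0.0491 0.2481] [-0.     0.337  0.942  0.   ] [-0.08  0.02  1.75  0.    1.37 -0.96]
[[0.634, -0.733, -0.246, 0.423], [0.773, 0.601, 0.202, 0.1], [-0.0, -0.318, 0.948, 0.373], [0.0, 0.0, 0.0, 1.0]] [[276.0, 0.0, 320.0], [0.0, 276.0, 210.0], [0.0, 0.0, 1.0]]
```

View pics/w1.png

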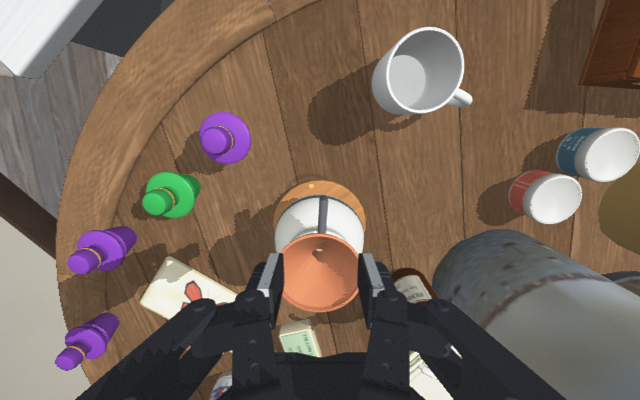

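The wrist view shows the dark grip at px ≈ (323,215), between the fingers, with the funnel rim centred at ≈ (320,272) and the mug at (420,72).

```bash
cat > m.py <<'E'
from h import *
c=np.load("w1.npy");f=cv2.imread("pics/w1.png");hsv=cv2.cvtColor(f,cv2.COLOR_BGR2HSV).astype(int);H,S,V=[hsv[...,i] for i in range(3)];z=c[...,2]
g=np.zeros(z.shape,bool);g[190:240,305:345]=1
q=c[g&(V<120)&(z>.11)&(z<.16)]
print("grip",len(q),np.round(np.median(q,0),4),np.round(np.percentile(q[:,2],[5,95]),4),np.round((q.min(0)+q.max(0))/2,4))
t=q[q[:,2]>.13];d=np.linalg.svd(t-t.mean(0))[2][0];print("top dir",np.round(d,3),np.degrees(np.arctan2(d[1],d[0])),t.mean(0).round(4))
m=(S>110)&((H<14)|(H>172))&(z>.115)&(z<.16)&(np.hypot(c[...,0]-.535,c[...,1]-.01)<.07);m[:225]=0;m[320:]=0;m[:,:270]=0;m[:,370:]=0
q=c[m];ctr=np.median(q[:,:2],0);d=q[:,:2]-ctr;a=np.arctan2(d[:,1],d[:,0]);ring=[]
for k in range(36):
    s=q[(a>-np.pi+k*np.pi/18)&(a<=-np.pi+(k+1)*np.pi/18)]
    if len(s): ring.append(s[np.argmax(np.hypot(*(s[:,:2]-ctr).T))])
ring=np.array(ring);print("rim",circ(ring),np.round(np.linalg.lstsq(np.c_[ring[:,:2]-ring[:,:2].mean(0),np.ones(len(ring))],ring[:,2],rcond=None)[0],3))
mm=c[:130,360:480].reshape(-1,3);mm=mm[(mm[:,2]>.08)&(mm[:,2]<.096)];print("mug",len(mm),circ(mm))
E
python3 m.py
```

```text
grip 180 [0.4874 0.0476 0.1367] [0.1221 0.1386] [0.4975 0.0434 0.1262]
top dir [ 0.709 -0.702  0.062] -44.732095227226075 [0.4881 0.0473 0.1367]
rim [0.5355 0.0068 0.0422] [0.017 0.01  0.136]
mug 1309 [0.454  0.2005 0.035 ]
```

Emit:
servo_tool --deltas '[0.002,-0.0015,-0.06,0,0,0,0.002,-0.0015,-0.1,0,0,0,0.002,-0.0015,-0.12,0,0,0,0.002,-0.0015,-0.12,0,0,0]'

```text
t: 3.25
tool_pos: [0.4865, 0.0488, 0.1265]
orientation: [-0.002, 0.335, 0.942, -0.001]
ft_force: [0.8, -0.1, 0.1]
width: 0.494
grip_force: 0.0
```

Emit:
servo_tool --deltas '[0,0,0,0,0,0,0,0,0,0,0,0,0,0,0,0,0,0,0,0,0,0,0,0,0,0,0,0,0,0]' --jaw 1 --squeeze 40

```text
t: 3.88
tool_pos: [0.4894, 0.0465, 0.1295]
orientation: [0.001, 0.337, 0.942, -0.0]
ft_force: [-3.6, -3.0, 6.1]
width: 0.09
grip_force: 39.2
```

Emit:
servo_tool --deltas '[0,0,0.02,0,0,0,0,0,0.045,0,0,0,0,0,0.075,0,0,0,0,0,0.085,0,0,0,0,0,0.085,0,0,0]'

```text
t: 4.5
tool_pos: [0.4893, 0.0475, 0.2136]
orientation: [0.001, 0.336, 0.942, 0.0]
ft_force: [-0.3, -0.7, -0.2]
width: 0.083
grip_force: 39.3
```

```bash
python3 - <<'E'
from h import *
o=arm.get_obs();print(np.round(o["tool_pos"],4),np.round(o["ft_force"],2),o["width"])
for n in ["scene","top"]:
    p=arm.grab_frame(n);c=cloud(p);f=p["frame"];hsv=cv2.cvtColor(f,cv2.COLOR_BGR2HSV).astype(int);H,S,V=[hsv[...,i] for i in range(3)];z=c[...,2]
    m=(S>110)&((H<14)|(H>172))&(z>.18)&(z<.25)&(np.hypot(c[...,0]-.535,c[...,1]-.01)<.08)
    q=c[m];ctr=np.median(q[:,:2],0);d=q[:,:2]-ctr;a=np.arctan2(d[:,1],d[:,0]);ring=[]
    for k in range(24):
        s=q[(a>-np.pi+k*np.pi/12)&(a<=-np.pi+(k+1)*np.pi/12)]
        if len(s): ring.append(s[np.argmax(np.hypot(*(s[:,:2]-ctr).T))])
    ring=np.array(ring);print(n,"rim",len(q),circ(ring),np.round(np.linalg.lstsq(np.c_[ring[:,:2]-ring[:,:2].mean(0),np.ones(len(ring))],ring[:,2],rcond=None)[0],3))
    if n=="scene": cv2.imwrite("pics/s2.png",cv2.resize(f[100:260,200:400],None,fx=3,fy=3,interpolation=2))
E
```

```text
[0.4893 0.0475 0.2136] [-0.26 -0.68 -0.24] 0.08280315062364346
scene rim 552 [0.5344 0.009  0.0428] [-0.065 -0.085  0.22 ]
top rim 132 [0.5414 0.0077 0.0344] [ 0.115 -0.183  0.215]
```

View pics/s2.png

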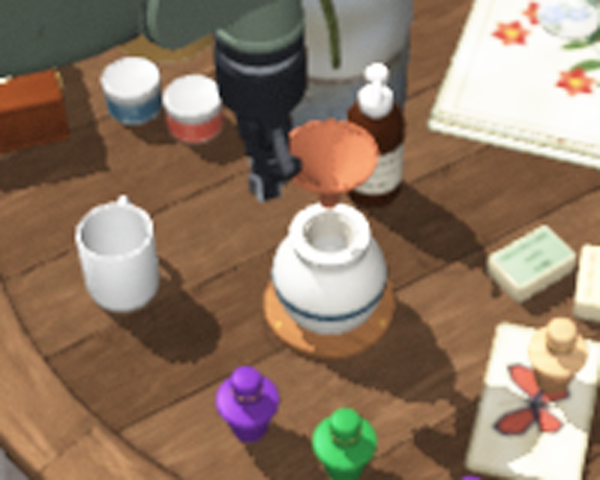

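The picture shows the funnel upright and clear of the jar, with its spout just above the mouth at crop (330,200). The mug is at crop (118,240).

Emit:
servo_tool --deltas '[-0.01,0.024,0,0,0,0,-0.03,0.072,0,0,0,0,-0.051,0.121,0,0,0,0,-0.071,0.169,0,0,0,0,-0.081,0.193,0,0,0,0,-0.081,0.193,0,0,0,0,-0.081,0.193,-0.03,0,0,0,-0.081,0.193,-0.05,0,0,0]'

```text
t: 5.6
tool_pos: [0.4074, 0.239, 0.1613]
orientation: [-0.001, 0.337, 0.942, -0.001]
ft_force: [0.4, -0.8, -1.0]
width: 0.084
grip_force: 39.3
```

```bash
python3 - <<'E'
from h import *
o=arm.get_obs();print(np.round(o["tool_pos"],4),np.round(o["ft_force"],2),o["width"])
for n in ["scene","wrist"]:
    p=arm.grab_frame(n);c=cloud(p);f=p["frame"];hsv=cv2.cvtColor(f,cv2.COLOR_BGR2HSV).astype(int);H,S,V=[hsv[...,i] for i in range(3)];z=c[...,2]
    m=(S>110)&((H<14)|(H>172))&(z>.13)&(z<.2)&(np.hypot(c[...,0]-.455,c[...,1]-.2)<.08)
    q=c[m];ctr=np.median(q[:,:2],0);d=q[:,:2]-ctr;a=np.arctan2(d[:,1],d[:,0]);ring=[]
    for k in range(24):
        s=q[(a>-np.pi+k*np.pi/12)&(a<=-np.pi+(k+1)*np.pi/12)]
        if len(s): ring.append(s[np.argmax(np.hypot(*(s[:,:2]-ctr).T))])
    ring=np.array(ring);print(n,"rim",len(q),circ(ring))
    j=c[(np.hypot(c[...,0]-.536,c[...,1]-.009)<.06)&(z>.112)&(z<.124)];print(n,"jar rim",len(j),circ(j))
    if n=="scene": cv2.imwrite("pics/s3.png",cv2.resize(f[100:260,200:400],None,fx=3,fy=3,interpolation=2))
E
```

```text
[0.4074 0.239  0.1613] [ 0.36 -0.8  -0.97] 0.08419056593022607
scene rim 568 [0.4537 0.2003 0.0438]
scene jar rim 291 [0.5328 0.0065 0.032 ]
wrist rim 453 [0.4317 0.2123 0.0374]
wrist jar rim 0 [0. 0. 0.]
```

View pics/s3.png

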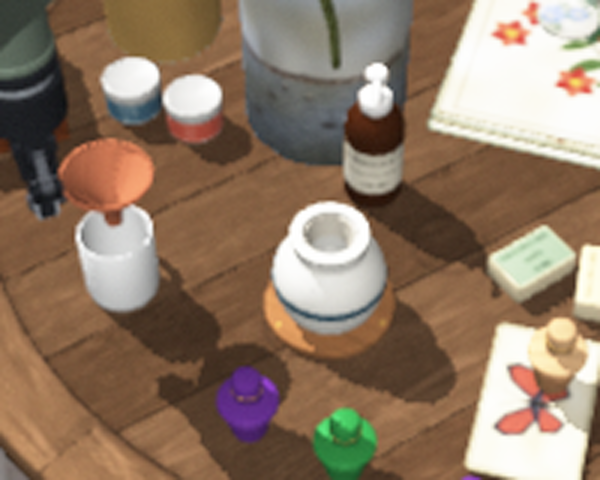

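The funnel hangs over the mug with its spout at crop (115,215), above the mouth. I'll lower it now.

Emit:
servo_tool --deltas '[0,0.001,-0.025,0,0,0,0,0.001,-0.05,0,0,0,0,0.001,-0.062,0,0,0,0,0.001,-0.062,0,0,0]'

```text
t: 6.2
tool_pos: [0.4077, 0.2408, 0.1008]
orientation: [-0.001, 0.337, 0.942, -0.001]
ft_force: [0.2, 0.7, -0.4]
width: 0.088
grip_force: 39.3
```

Emit:
servo_tool --deltas '[0,0,-0.003,0,0,0,0,0,-0.003,0,0,0]'

```text
t: 6.45
tool_pos: [0.4085, 0.2415, 0.099]
orientation: [0.001, 0.336, 0.942, 0.0]
ft_force: [-0.3, 0.0, -0.6]
width: 0.082
grip_force: 39.3
```

Emit:
servo_tool --deltas '[0,0,-0.002,0,0,0,0,0,-0.004,0,0,0,0,0,-0.004,0,0,0]'

```text
t: 6.82
tool_pos: [0.4077, 0.2413, 0.0941]
orientation: [-0.0, 0.336, 0.942, -0.0]
ft_force: [-0.5, -0.6, 0.2]
width: 0.084
grip_force: 39.3
```

Emit:
servo_tool --deltas '[0,0,-0.0015,0,0,0,0,0,-0.0015,0,0,0]'

```text
t: 7.08
tool_pos: [0.4082, 0.2414, 0.0931]
orientation: [0.0, 0.336, 0.942, 0.0]
ft_force: [-0.5, -0.1, 1.9]
width: 0.087
grip_force: 39.7
```

Contact is just starting, so I'll release slowly to half open and then rise.

Emit:
servo_tool --deltas '[0,0,0,0,0,0,0,0,0,0,0,0,0,0,0,0,0,0,0,0,0,0,0,0]' --jaw 0.2

```text
t: 7.58
tool_pos: [0.4079, 0.2413, 0.0927]
orientation: [-0.0, 0.336, 0.942, -0.0]
ft_force: [0.3, 0.4, -0.1]
width: 0.4
grip_force: 0.0
```

Emit:
servo_tool --deltas '[0,0,0.02,0,0,0,0,0,0.06,0,0,0,0,0,0.12,0,0,0,0,0,0.16,0,0,0]'

```text
t: 8.07
tool_pos: [0.4087, 0.2416, 0.2557]
orientation: [0.001, 0.336, 0.942, 0.001]
ft_force: [0.7, 0.3, -0.4]
width: 0.4
grip_force: 0.0
```

```bash
python3 - <<'E'
from h import *
o=arm.get_obs();print(np.round(o["tool_pos"],4),np.round(o["ft_force"],2),o["width"],np.round(o["joint_pos"],2))
for n in ["scene","top"]:
    p=arm.grab_frame(n);c=cloud(p);f=p["frame"];z=c[...,2];np.save(n+"2.npy",c)
    if n=="scene": cv2.imwrite("pics/s4.png",cv2.resize(f[100:260,200:400],None,fx=3,fy=3,interpolation=2))
    for C in [(.536,.009)]:
        for lo,hi,r in [(.11,.125,.05),(.03,.1,.075)]:
            j=c[(np.hypot(c[...,0]-C[0],c[...,1]-C[1])<r)&(z>lo)&(z<hi)]
            print(n,lo,len(j),circ(j),np.round((np.percentile(j,1,0)+np.percentile(j,99,0))/2,4),np.round(j.max(0)-j.min(0),3))
E
```

```text
[0.4087 0.2416 0.2557] [ 0.72  0.31 -0.43] 0.3997413766734647 [ 0.35 -0.02  1.77 -0.    1.39 -0.53]
scene 0.11 309 [0.5329 0.0066 0.0319] [0.5337 0.0069 0.1169] [0.079 0.076 0.014]
scene 0.03 835 [0.5245 0.0021 0.0411] [0.5214 0.0032 0.0671] [0.099 0.108 0.069]
top 0.11 292 [0.5366 0.0115 0.0314] [0.5366 0.0106 0.1166] [0.075 0.074 0.014]
top 0.03 602 [0.5337 0.0114 0.0424] [0.5349 0.0107 0.0761] [0.11  0.109 0.053]
```

View pics/s4.png

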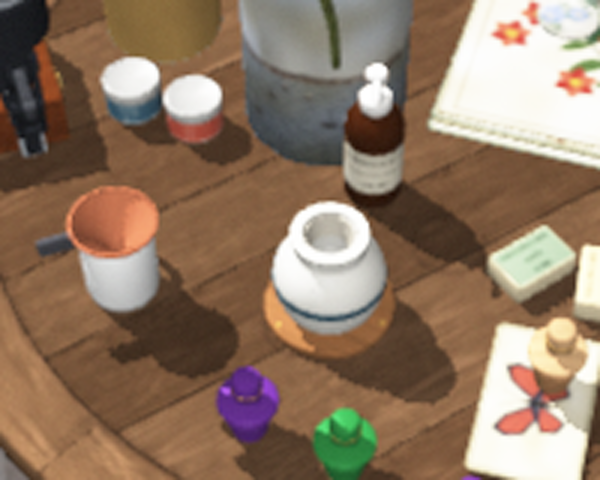

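The funnel is seated upright in the mug, with its rim at crop (112,220). Next I'll move over the stopper.

Emit:
servo_tool --deltas '[0.15,-0.466,0,0,0,0,0.15,-0.466,0,0,0,0,0.15,-0.466,0,0,0,0,0.15,-0.466,0,0,0,0,0.15,-0.466,0,0,0,0,0.15,-0.466,0,0,0,0,0.15,-0.466,0,0,0,0,0.15,-0.466,0,0,0,0]' --jaw -0.3

```text
t: 9.18
tool_pos: [0.5577, -0.2269, 0.2512]
orientation: [-0.001, 0.337, 0.941, 0.0]
ft_force: [0.2, 1.1, 1.1]
width: 0.649
grip_force: 0.0
```

Emit:
servo_tool --deltas '[0,0,-0.03,0,0,0,0,0,-0.03,0,0,0,0,0,-0.03,0,0,0,0,0,-0.03,0,0,0]'

```text
t: 9.68
tool_pos: [0.5585, -0.2242, 0.2241]
orientation: [0.001, 0.336, 0.942, -0.0]
ft_force: [0.3, 0.3, 0.5]
width: 0.645
grip_force: 0.0
```

```bash
python3 - <<'E'
from h import *
o=arm.get_obs();print(np.round(o["tool_pos"],4),np.round(o["ft_force"],2),o["width"],np.round(o["joint_pos"],2))
p=arm.grab_frame("wrist");c=cloud(p);z=c[...,2];cv2.imwrite("pics/w2.png",p["frame"]);np.save("w2.npy",c)
n=np.hypot(c[...,0]-.5585,c[...,1]+.2245)<.045
for lo,hi in [(.0885,.105),(.055,.064)]:
    j=c[n&(z>lo)&(z<hi)];print(lo,len(j),circ(j),np.round((np.percentile(j,1,0)+np.percentile(j,99,0))/2,4),np.round(j.max(0)-j.min(0),3),np.median(j[:,2]))
E
```

```text
[ 0.5585 -0.2242  0.2241] [0.27 0.28 0.47] 0.6448381990913135 [-0.53  0.28  1.5  -0.    1.36 -1.41]
0.0885 575 [ 0.5582 -0.2266  0.0095] [ 0.5584 -0.2267  0.0917] [0.028 0.027 0.006] 0.09273580217276961
0.055 1407 [ 0.5595 -0.2277  0.0233] [ 0.5586 -0.227   0.0592] [0.058 0.057 0.008] 0.05985066246252568
```

View pics/w2.png

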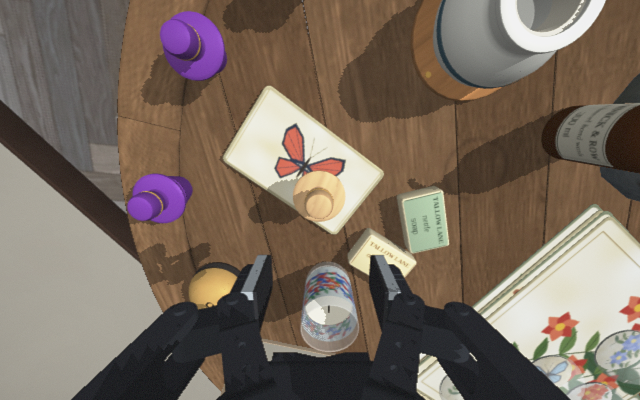

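The wrist view shows the stopper upright on the tray, knob at px (319,205), between the fingers' line and clear of the candle at (329,310). I'll go down and grasp.

Emit:
servo_tool --deltas '[0,-0.002,-0.05,0,0,0,0,-0.002,-0.1,0,0,0,0,-0.002,-0.125,0,0,0,0,-0.002,-0.138,0,0,0,0,-0.002,-0.138,0,0,0]'

```text
t: 10.35
tool_pos: [0.558, -0.2264, 0.0849]
orientation: [-0.0, 0.336, 0.942, 0.0]
ft_force: [-0.4, -0.7, -0.5]
width: 0.646
grip_force: 0.0
```

Emit:
servo_tool --deltas '[0,0,0,0,0,0,0,0,0,0,0,0,0,0,0,0,0,0,0,0,0,0,0,0,0,0,0,0,0,0]' --jaw 1 --squeeze 30

```text
t: 10.98
tool_pos: [0.5594, -0.2274, 0.0869]
orientation: [0.002, 0.336, 0.942, -0.0]
ft_force: [-0.2, 0.5, 6.3]
width: 0.327
grip_force: 30.0
```

Emit:
servo_tool --deltas '[0,0,0.02,0,0,0,0,0,0.05,0,0,0,0,0,0.1,0,0,0,0,0,0.13,0,0,0,0,0,0.13,0,0,0]'

```text
t: 11.6
tool_pos: [0.5597, -0.2277, 0.219]
orientation: [0.004, 0.336, 0.942, -0.001]
ft_force: [0.5, 0.0, -1.2]
width: 0.322
grip_force: 29.8
```

Emit:
servo_tool --deltas '[-0.002,0.02,0,0,0,0,-0.006,0.06,0,0,0,0,-0.011,0.11,0,0,0,0,-0.016,0.16,0,0,0,0,-0.021,0.21,0,0,0,0,-0.0235,0.233,0,0,0,0,-0.0235,0.233,0,0,0,0,-0.0235,0.233,0,0,0,0]'

```text
t: 12.6
tool_pos: [0.5333, 0.0064, 0.2133]
orientation: [-0.001, 0.336, 0.942, -0.001]
ft_force: [0.6, -0.7, -1.8]
width: 0.327
grip_force: 29.8
```

```bash
cat > st.py <<'E'
from h import *
import sys
o=arm.get_obs();print(np.round(o["tool_pos"],4),np.round(o["ft_force"],2),np.round(o["moment"],2),o["width"])
for n in ["scene","top","wrist"]:
    p=arm.grab_frame(n);c=cloud(p);z=c[...,2];f=p["frame"]
    hsv=cv2.cvtColor(f,cv2.COLOR_BGR2HSV).astype(int);H,S,V=[hsv[...,i] for i in range(3)]
    near=np.hypot(c[...,0]-.536,c[...,1]-.007)<.06
    if n=="scene": cv2.imwrite(sys.argv[1],cv2.resize(f[120:240,240:400],None,fx=5,fy=5,interpolation=2)[:600])
    j=c[near&(z>.11)&(z<.122)&(S<60)];print(n,"jar",len(j),circ(j) if len(j)>20 else "")
    s=c[near&(z>.125)&(z<.26)&(S>70)&(H<30)]
    if len(s)>20:
        print(" beech z",np.round(np.percentile(s[:,2],[1,99]),4))
        k=int(np.argmax([((s[:,2]>h)&(s[:,2]<h+.008)).sum()*0+np.ptp(s[(s[:,2]>h)&(s[:,2]<h+.008)][:,1]) if ((s[:,2]>h)&(s[:,2]<h+.008)).sum()>5 else 0 for h in np.arange(.13,.24,.004)]))
        h=.13+.004*k;q=s[(s[:,2]>h)&(s[:,2]<h+.008)];print(" collar",round(h,3),len(q),circ(q),np.round(np.percentile(q,[2,98],0),3).tolist())
        w=s[(s[:,2]<h-.006)];print(" cork",len(w),circ(w) if len(w)>10 else "")
E
python3 st.py pics/s5.png
```

```text
[0.5333 0.0064 0.2133] [ 0.6  -0.73 -1.77] [-0.02 -0.07 -0.01] 0.32715873511872035
scene jar 223 [0.5321 0.0063 0.0317]
 beech z [0.1372 0.2436]
 collar 0.178 50 [0.5309 0.0084 0.0252] [[0.504, -0.021, 0.18], [0.555, 0.037, 0.186]]
 cork 78 [0.5233 0.0035 0.0128]
top jar 95 [0.5323 0.0136 0.0291]
 beech z [0.1799 0.2518]
 collar 0.182 30 [0.5283 0.0109 0.0197] [[0.507, -0.008, 0.183], [0.519, 0.033, 0.19]]
 cork 0 
wrist jar 2151 [0.533  0.0081 0.0305]
 beech z [0.1808 0.2216]
 collar 0.178 645 [0.533  0.006  0.0273] [[0.505, -0.016, 0.182], [0.551, 0.034, 0.186]]
 cork 58 [0.5215 0.0154 0.0059]
```

View pics/s5.png

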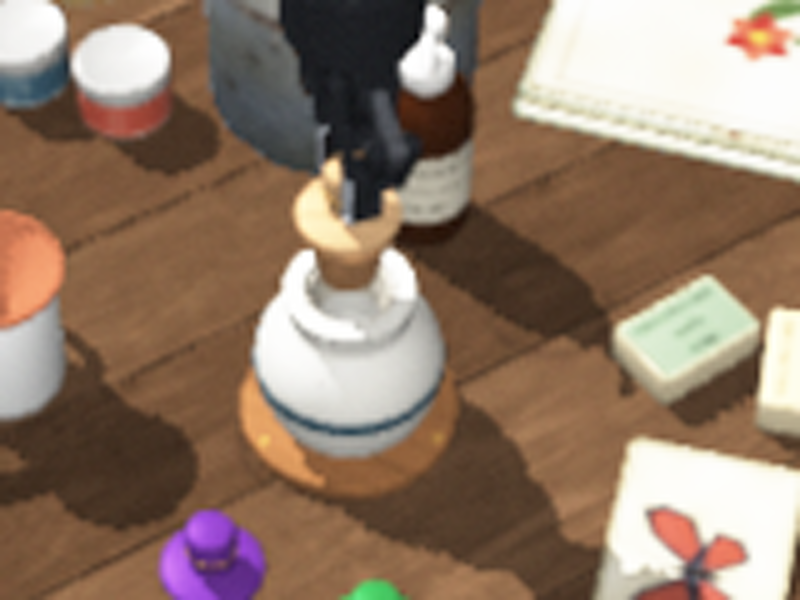

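The stopper is held upright over the jar mouth, its cork foot at crop (348,283) and the mouth centred at ≈ (350,295). I'll lower it to just above the highest possible seat.

Emit:
servo_tool --deltas '[0,0,-0.02,0,0,0,0,0,-0.035,0,0,0,0,0,-0.047,0,0,0,0,0,-0.047,0,0,0]'

```text
t: 13.25
tool_pos: [0.5343, 0.0062, 0.1669]
orientation: [-0.0, 0.337, 0.942, 0.0]
ft_force: [0.4, -0.1, -1.8]
width: 0.326
grip_force: 29.8
```

Emit:
servo_tool --deltas '[0,0,-0.0015,0,0,0,0,0,-0.0015,0,0,0]'

```text
t: 13.5
tool_pos: [0.5345, 0.0063, 0.1666]
orientation: [0.0, 0.336, 0.942, -0.0]
ft_force: [0.0, 0.1, -1.1]
width: 0.32
grip_force: 29.9
```

Emit:
servo_tool --deltas '[0,0,-0.0015,0,0,0,0,0,-0.0015,0,0,0]'

```text
t: 13.75
tool_pos: [0.5346, 0.0064, 0.165]
orientation: [0.0, 0.336, 0.942, 0.0]
ft_force: [1.1, 0.3, -1.8]
width: 0.321
grip_force: 29.9
```

Emit:
servo_tool --deltas '[0,0,-0.0015,0,0,0,0,0,-0.0015,0,0,0]'

```text
t: 14.0
tool_pos: [0.5348, 0.0064, 0.1634]
orientation: [0.0, 0.336, 0.942, 0.0]
ft_force: [0.4, 0.0, -1.1]
width: 0.324
grip_force: 29.9
```

Emit:
servo_tool --deltas '[0,0,-0.0015,0,0,0,0,0,-0.0015,0,0,0]'

```text
t: 14.25
tool_pos: [0.535, 0.0064, 0.1621]
orientation: [0.001, 0.336, 0.942, 0.0]
ft_force: [2.0, 0.8, -0.6]
width: 0.324
grip_force: 29.9
```

Emit:
servo_tool --deltas '[0,0,-0.001,0,0,0,0,0,-0.001,0,0,0]'

```text
t: 14.5
tool_pos: [0.5352, 0.0064, 0.1617]
orientation: [0.001, 0.336, 0.942, 0.0]
ft_force: [1.4, 1.4, 4.2]
width: 0.323
grip_force: 30.4
```

Emit:
servo_tool --deltas '[0,0,-0.001,0,0,0,0,0,-0.001,0,0,0]'

```text
t: 14.75
tool_pos: [0.5353, 0.0064, 0.1616]
orientation: [0.001, 0.336, 0.942, 0.0]
ft_force: [-0.6, 1.9, 9.7]
width: 0.325
grip_force: 30.9
```

Emit:
servo_tool --deltas '[0,0,-0.001,0,0,0,0,0,-0.001,0,0,0]'

```text
t: 15.0
tool_pos: [0.5354, 0.0063, 0.1615]
orientation: [0.001, 0.336, 0.942, 0.0]
ft_force: [-1.3, 1.8, 13.4]
width: 0.324
grip_force: 31.3
```

Contact came at TCP ≈ 0.162. I'll back off the push, then let go.

Emit:
servo_tool --deltas '[0,0,0.002,0,0,0,0,0,0.002,0,0,0,0,0,0.002,0,0,0]'

```text
t: 15.38
tool_pos: [0.5351, 0.0064, 0.1616]
orientation: [0.001, 0.336, 0.942, 0.0]
ft_force: [1.1, 1.9, 5.3]
width: 0.323
grip_force: 30.4
```

Emit:
servo_tool --deltas '[0,0,0.0015,0,0,0,0,0,0.0015,0,0,0,0,0,0.0015,0,0,0]'

```text
t: 15.75
tool_pos: [0.5348, 0.0065, 0.1618]
orientation: [0.0, 0.337, 0.942, 0.0]
ft_force: [4.6, 2.0, -1.1]
width: 0.325
grip_force: 29.9
```

Emit:
servo_tool --deltas '[0,0,0,0,0,0,0,0,0,0,0,0,0,0,0,0,0,0,0,0,0,0,0,0,0,0,0,0,0,0]' --jaw -0.2

```text
t: 16.38
tool_pos: [0.5343, 0.0063, 0.1622]
orientation: [-0.0, 0.336, 0.942, -0.0]
ft_force: [-0.1, 0.1, 0.1]
width: 0.601
grip_force: 0.0
```

Emit:
servo_tool --deltas '[0,0,0.015,0,0,0,0,0,0.04,0,0,0,0,0,0.08,0,0,0,0,0,0.1,0,0,0,0,0,0.1,0,0,0]'

```text
t: 17.0
tool_pos: [0.5361, 0.0061, 0.2657]
orientation: [0.003, 0.336, 0.942, 0.001]
ft_force: [0.8, 0.3, -0.9]
width: 0.6
grip_force: 0.0
```

```bash
python3 - <<'E'
from h import *
o=arm.get_obs();print(np.round(o["tool_pos"],4),np.round(o["ft_force"],2),np.round(o["joint_pos"],2),o["width"])
im=[]
for n in ["scene","top","wrist"]:
    p=arm.grab_frame(n);c=cloud(p);z=c[...,2];f=p["frame"]
    im.append(cv2.resize(f[130:230,260:360],(400,400),interpolation=2) if n=="scene" else f[150:350,220:420] if n=="wrist" else None)
    near=np.hypot(c[...,0]-.535,c[...,1]-.008)<.045
    for lo,hi,t in [(.1605,.18,"knobtop"),(.125,.143,"collar"),(.112,.121,"rim")]:
        j=c[near&(z>lo)&(z<hi)]
        if len(j)>15: 
            A=np.linalg.lstsq(np.c_[j[:,:2]-j[:,:2].mean(0),np.ones(len(j))],j[:,2],rcond=None)[0]
            print(n,t,len(j),circ(j),np.round(np.median(j[:,2]),4),"mid",np.round((np.percentile(j,2,0)+np.percentile(j,98,0))/2,4)[:2],"slope",A.round(3))
cv2.imwrite("pics/s6.png",np.hstack([im[0],cv2.resize(im[2],(400,400))]))
E
```

```text
[0.5361 0.0061 0.2657] [ 0.83  0.34 -0.89] [-0.15  0.11  1.62  0.    1.41 -1.03] 0.599653901548031
scene knobtop 75 [0.5323 0.0065 0.0106] 0.1673 mid [0.5322 0.0064] slope [0.059 0.059 0.167]
scene collar 191 [0.5337 0.007  0.0221] 0.1356 mid [0.5321 0.0067] slope [ 0.04  -0.006  0.135]
scene rim 180 [0.5336 0.0072 0.0315] 0.1169 mid [0.5287 0.0066] slope [0.009 0.008 0.117]
top collar 82 [0.5309 0.0126 0.0192] 0.1349 mid [0.5211 0.0146] slope [-0.053  0.044  0.135]
top rim 84 [0.5346 0.0123 0.0318] 0.117 mid [0.5185 0.0148] slope [0.025 0.012 0.117]
wrist knobtop 824 [0.5333 0.0075 0.0099] 0.1676 mid [0.5334 0.0074] slope [ 0.09  -0.067  0.167]
wrist collar 1766 [0.5352 0.0062 0.0233] 0.1347 mid [0.5342 0.007 ] slope [0.003 0.    0.135]
wrist rim 1392 [0.5357 0.0058 0.0343] 0.1172 mid [0.5344 0.007 ] slope [ 0.004 -0.003  0.117]
```

View pics/s6.png

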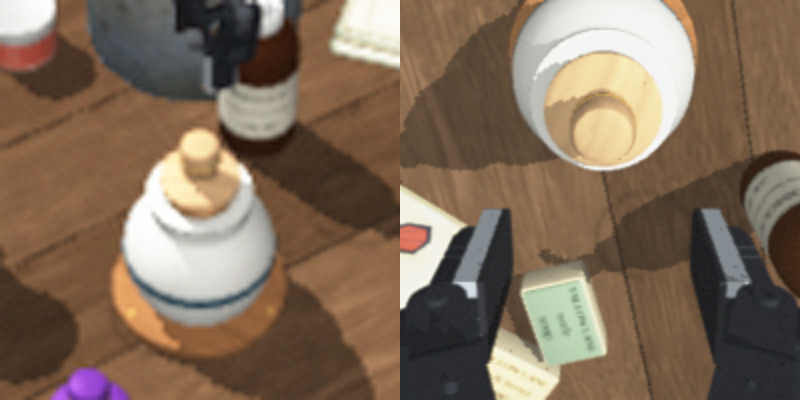

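The stopper is upright and centred in the neck, with its knob top at z ≈ 0.1675 and a gap under the collar. I'll close the fingers and press down on the centre of the knob.

Emit:
servo_tool --deltas '[-0.001,0.0005,0,0,0,0,-0.001,0.0005,-0.01,0,0,0,-0.001,0.0005,-0.02,0,0,0,-0.001,0.0005,-0.03,0,0,0,-0.001,0.0005,-0.05,0,0,0,-0.001,0.0005,-0.065,0,0,0,-0.001,0.0005,-0.07,0,0,0,-0.001,0.0005,-0.07,0,0,0]' --jaw 1

```text
t: 18.15
tool_pos: [0.5333, 0.0068, 0.1919]
orientation: [-0.0, 0.336, 0.942, -0.0]
ft_force: [-0.3, 1.3, 0.2]
width: 0.0
grip_force: 0.0
```

Emit:
servo_tool --deltas '[0,0,-0.0015,0,0,0,0,0,-0.003,0,0,0,0,0,-0.003,0,0,0]'

```text
t: 18.52
tool_pos: [0.5335, 0.0068, 0.1895]
orientation: [0.0, 0.336, 0.942, 0.0]
ft_force: [0.8, 0.3, 0.8]
width: -0.002
grip_force: 0.0
```

Emit:
servo_tool --deltas '[0,0,-0.0015,0,0,0,0,0,-0.0015,0,0,0]'

```text
t: 18.77
tool_pos: [0.5333, 0.0068, 0.1877]
orientation: [-0.0, 0.336, 0.942, -0.0]
ft_force: [0.7, 0.5, 0.6]
width: 0.0
grip_force: 0.0
```

Emit:
servo_tool --deltas '[0,0,-0.0015,0,0,0,0,0,-0.0015,0,0,0]'

```text
t: 19.02
tool_pos: [0.5334, 0.0068, 0.1862]
orientation: [-0.0, 0.336, 0.942, 0.0]
ft_force: [0.6, 0.3, -0.2]
width: 0.004
grip_force: 0.0
```

Emit:
servo_tool --deltas '[0,0,-0.001,0,0,0,0,0,-0.001,0,0,0]'

```text
t: 19.27
tool_pos: [0.5338, 0.0068, 0.1859]
orientation: [0.0, 0.336, 0.942, 0.0]
ft_force: [0.0, 0.2, 3.4]
width: 0.004
grip_force: 1.7
```

Emit:
servo_tool --deltas '[0,0,-0.001,0,0,0,0,0,-0.001,0,0,0]'

```text
t: 19.52
tool_pos: [0.534, 0.0068, 0.1858]
orientation: [0.001, 0.336, 0.942, 0.0]
ft_force: [-1.5, 1.1, 7.8]
width: -0.001
grip_force: 3.8
```

Emit:
servo_tool --deltas '[0,0,-0.0005,0,0,0,0,0,-0.001,0,0,0,0,0,-0.001,0,0,0]'

```text
t: 19.9
tool_pos: [0.5341, 0.0068, 0.1857]
orientation: [0.001, 0.336, 0.942, 0.0]
ft_force: [-3.5, 0.6, 12.2]
width: -0.001
grip_force: 5.9
```

Emit:
servo_tool --deltas '[0,0,-0.0003,0,0,0,0,0,-0.0006,0,0,0,0,0,-0.0006,0,0,0,0,0,-0.0006,0,0,0]'

```text
t: 20.4
tool_pos: [0.5342, 0.0068, 0.1857]
orientation: [0.001, 0.336, 0.942, 0.0]
ft_force: [-5.1, 1.6, 15.0]
width: 0.0
grip_force: 7.1
```

Emit:
servo_tool --deltas '[0,0,0.002,0,0,0,0,0,0.005,0,0,0,0,0,0.02,0,0,0,0,0,0.06,0,0,0,0,0,0.1,0,0,0,0,0,0.1,0,0,0]'

```text
t: 21.15
tool_pos: [0.536, 0.0064, 0.2879]
orientation: [0.005, 0.336, 0.942, 0.001]
ft_force: [0.6, -0.2, -0.6]
width: 0.0
grip_force: 0.0
```

```bash
python3 - <<'E'
from h import *
o=arm.get_obs();print(np.round(o["tool_pos"],4),np.round(o["ft_force"],2))
for n in ["scene","wrist"]:
    p=arm.grab_frame(n);c=cloud(p);z=c[...,2];f=p["frame"]
    if n=="scene": cv2.imwrite("pics/s7.png",cv2.resize(f[110:290,200:460],None,fx=3,fy=3,interpolation=2))
    near=np.hypot(c[...,0]-.535,c[...,1]-.008)<.045
    for lo,hi,t in [(.158,.18,"knobtop"),(.125,.143,"collar"),(.112,.121,"rim")]:
        j=c[near&(z>lo)&(z<hi)]
        if len(j)>15: 
            A=np.linalg.lstsq(np.c_[j[:,:2]-j[:,:2].mean(0),np.ones(len(j))],j[:,2],rcond=None)[0]
            print(n,t,len(j),circ(j),np.round(np.median(j[:,2]),4),"slope",A.round(3))
E
```

```text
[0.536  0.0064 0.2879] [ 0.65 -0.19 -0.56]
scene knobtop 78 [0.5321 0.0061 0.0104] 0.1677 slope [0.183 0.095 0.167]
scene collar 191 [0.5329 0.0064 0.0217] 0.1354 slope [0.04  0.024 0.135]
scene rim 177 [0.5337 0.0067 0.0316] 0.117 slope [ 0.004 -0.009  0.117]
wrist knobtop 709 [0.5337 0.0075 0.01  ] 0.1672 slope [ 0.108 -0.086  0.167]
wrist collar 1527 [0.5355 0.0061 0.0233] 0.1346 slope [-0.002  0.002  0.134]
wrist rim 1243 [0.5357 0.0059 0.0342] 0.1172 slope [ 0.002 -0.002  0.117]
```

View pics/s7.png

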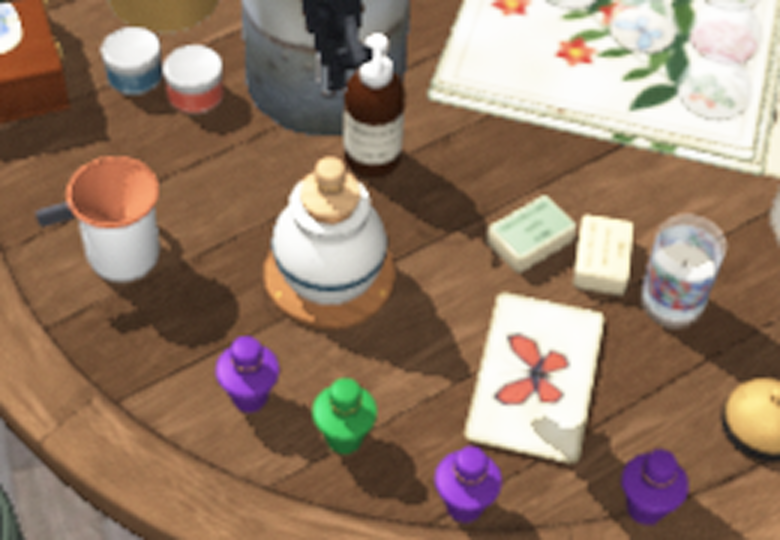

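```bash
python3 -c "
from cell import arm
print(arm.job_done())"
```

```text
the job is handed in; nothing more can be done
None
```

The job is handed in at about 21 s: the funnel stands in the mug, and the stopper was set in the neck, released, then pressed with about 15 N and is upright. One departure from "lightly": the stopper briefly took about 13 N while still held, before I eased off and let go.

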